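# Find the nozzle case that rattles, rack the sound ones and hold it out over the tray

## Task

One of the three sealed nozzle cases in the drip tray has a loose nozzle: take them one at a time by the handle and shake each in the air, tipping it end-down to one side and then the other by about 30 degrees. Stand a case that stays quiet upright in a slot of the rack, feet down on its plate, before you shake the next; a case that rattles never goes in the rack but back in the tray, upright, until both quiet ones are racked. Then shake the rattling case over the tray to make sure, and finish while holding it there by its handle, level and still, at least 10 cm clear of the tray's rim, to be opened without losing a part; drop or topple no case and leave the caps and the jar alone.

Things in the scene. Friction and masses are not known exactly. Their poses are not given: they have to be found in the camera images.
- case_a: Sealed nozzle case, one of three that look and weigh the same (0.4 kg), upright in the drip tray, in any order: flat grey plastic box 130 x 32 mm, 81 mm high, on feet, black carrying handle on top, 124 mm high in all. Origin at the centre of its underside; x along the 130 mm, y through the 32 mm, z up.
- case_a_center (a point): Centre of case_a, 62 mm above its underside. In each case a 0.22 kg nozzle is clipped in the middle; in one of the three it is loose: tipped end-down by 25 degrees or more it slides 40 mm from the middle to the low end, knocks, and stays there when levelled, so the centre of gravity has shifted 20 mm along x.
- case_a_handle (a point): Middle of the handle bar of case_a, 116 mm above its underside: the place to grip. The bar is 80 mm long (x), 13 mm thick (y), 16 mm high; the box top is 35 mm below this point.
- case_b: Another of the three sealed nozzle cases, the same as case_a in every measure; origin and axes as there.
- case_b_center (a point): Centre of case_b, 62 mm above its underside.
- case_b_handle (a point): Middle of the handle bar of case_b, 116 mm above its underside: the place to grip. The bar is 80 mm long (x), 13 mm thick (y), 16 mm high; the box top is 35 mm below this point.
- case_c: Another of the three sealed nozzle cases, the same as case_a in every measure; origin and axes as there.
- case_c_center (a point): Centre of case_c, 62 mm above its underside.
- case_c_handle (a point): Middle of the handle bar of case_c, 116 mm above its underside: the place to grip. The bar is 80 mm long (x), 13 mm thick (y), 16 mm high; the box top is 35 mm below this point.
- case_rack: Steel rack, fixed, right of the tray: base plate 130 x 150 mm, 4 mm thick, and four upright hoops of 8 mm wire (112 mm long, tops 54 mm above the bench) that make three slots 38 mm wide at 46 mm pitch. Origin under its centre; x along the slots, y across. Rows of oil bottles 0.27 m high stand on the next bench, right of y = -0.40.
- rack_slot_1 (a point): Centre of the floor of the rack slot on the rack's -y side, on the base plate, 4 mm above the bench: the underside of a seated case comes to this height.
- rack_slot_2 (a point): Centre of the floor of the rack slot in the middle, on the base plate, 4 mm above the bench: the underside of a seated case comes to this height.
- rack_slot_3 (a point): Centre of the floor of the rack slot on its +y side, on the base plate, 4 mm above the bench: the underside of a seated case comes to this height.
- drip_tray: Green plastic drip tray, fixed, 305 mm wide (its x, about world +y), 379 mm long (its y, about world -x), rim 50 mm high; origin under its centre. The cases stand on a rubber mat in it, 11 mm above the bench. The filling machine's boom ends 0.35 to 0.38 m above the tray at x = 0.40, y = 0.02, and runs left to a stand at y = 0.2: lift and shake behind it, right of y = 0.
- cap_1: Bystander: loose white screw cap, 31 mm across, 20 mm high, on the bench in front of the rack; origin under its centre.
- cap_4: Bystander: another such loose cap.
- finished_bottle: Filled oil bottle, standing firmly, 69 mm across, 269 mm high, behind the rack: an obstacle; origin under its centre.
- sample_jar: Bystander: glass jar with a lid, 64 mm across, 94 mm high, behind the tray; origin under its centre.
- case_a_nozzle (a joint): The nozzle inside case_a, hidden from view: how far it has slid from the middle along the case's x (m). All three start at 0; a clipped one stays there, a loose one moves (up to 0.040 either way) only when the case is tipped or jerked.
- case_b_nozzle (a joint): The nozzle inside case_b, hidden from view: how far it has slid from the middle along the case's x (m). All three start at 0; a clipped one stays there, a loose one moves (up to 0.040 either way) only when the case is tipped or jerked.
- case_c_nozzle (a joint): The nozzle inside case_c, hidden from view: how far it has slid from the middle along the case's x (m). All three start at 0; a clipped one stays there, a loose one moves (up to 0.040 either way) only when the case is tipped or jerked.

How it is judged:
On the way, in this order (a step that is already met when the one before it is completed fails the run):
1. a quiet case is shaken in the air (tipped by more than 20 degrees) ((((height (world z) of case_a_center above 0.1 m and angle between case_a's own z axis and vertical between 0.35 and 1.3 rad and contact force between case_a and the fingers above 1 N) and value of joint case_a_nozzle between -0.002 and 0.002 m) or ((height (world z) of case_b_center above 0.1 m and angle between case_b's own z axis and vertical between 0.35 and 1.3 rad and contact force between case_b and the fingers above 1 N) and value of joint case_b_nozzle between -0.002 and 0.002 m) or ((height (world z) of case_c_center above 0.1 m and angle between case_c's own z axis and vertical between 0.35 and 1.3 rad and contact force between case_c and the fingers above 1 N) and value of joint case_c_nozzle between -0.002 and 0.002 m))), for 0.05 s.
2. a quiet case stands in a slot of the rack, let go (((((horizontal distance between case_a and rack_slot_1 below 0.025 m or horizontal distance between case_a and rack_slot_2 below 0.025 m or horizontal distance between case_a and rack_slot_3 below 0.025 m) and z of case_a in the frame of case_rack between 0 and 0.009 m and angle between case_a's own z axis and vertical below 0.12 rad and angle between the x axis of case_a and the x axis of case_rack, either way round below 0.15 rad) and contact force between case_a and the fingers below 0.1 N and value of joint case_a_nozzle between -0.002 and 0.002 m) or (((horizontal distance between case_b and rack_slot_1 below 0.025 m or horizontal distance between case_b and rack_slot_2 below 0.025 m or horizontal distance between case_b and rack_slot_3 below 0.025 m) and z of case_b in the frame of case_rack between 0 and 0.009 m and angle between case_b's own z axis and vertical below 0.12 rad and angle between the x axis of case_b and the x axis of case_rack, either way round below 0.15 rad) and contact force between case_b and the fingers below 0.1 N and value of joint case_b_nozzle between -0.002 and 0.002 m) or (((horizontal distance between case_c and rack_slot_1 below 0.025 m or horizontal distance between case_c and rack_slot_2 below 0.025 m or horizontal distance between case_c and rack_slot_3 below 0.025 m) and z of case_c in the frame of case_rack between 0 and 0.009 m and angle between case_c's own z axis and vertical below 0.12 rad and angle between the x axis of case_c and the x axis of case_rack, either way round below 0.15 rad) and contact force between case_c and the fingers below 0.1 N and value of joint case_c_nozzle between -0.002 and 0.002 m))), for 0.2 s.
3. another quiet case is shaken in the air (((((horizontal distance between case_a and rack_slot_1 below 0.025 m or horizontal distance between case_a and rack_slot_2 below 0.025 m or horizontal distance between case_a and rack_slot_3 below 0.025 m) and z of case_a in the frame of case_rack between 0 and 0.009 m and angle between case_a's own z axis and vertical below 0.12 rad and angle between the x axis of case_a and the x axis of case_rack, either way round below 0.15 rad) and contact force between case_a and the fingers below 0.1 N and value of joint case_a_nozzle between -0.002 and 0.002 m and (height (world z) of case_b_center above 0.1 m and angle between case_b's own z axis and vertical between 0.35 and 1.3 rad and contact force between case_b and the fingers above 1 N) and value of joint case_b_nozzle between -0.002 and 0.002 m) or (((horizontal distance between case_a and rack_slot_1 below 0.025 m or horizontal distance between case_a and rack_slot_2 below 0.025 m or horizontal distance between case_a and rack_slot_3 below 0.025 m) and z of case_a in the frame of case_rack between 0 and 0.009 m and angle between case_a's own z axis and vertical below 0.12 rad and angle between the x axis of case_a and the x axis of case_rack, either way round below 0.15 rad) and contact force between case_a and the fingers below 0.1 N and value of joint case_a_nozzle between -0.002 and 0.002 m and (height (world z) of case_c_center above 0.1 m and angle between case_c's own z axis and vertical between 0.35 and 1.3 rad and contact force between case_c and the fingers above 1 N) and value of joint case_c_nozzle between -0.002 and 0.002 m) or (((horizontal distance between case_b and rack_slot_1 below 0.025 m or horizontal distance between case_b and rack_slot_2 below 0.025 m or horizontal distance between case_b and rack_slot_3 below 0.025 m) and z of case_b in the frame of case_rack between 0 and 0.009 m and angle between case_b's own z axis and vertical below 0.12 rad and angle between the x axis of case_b and the x axis of case_rack, either way round below 0.15 rad) and contact force between case_b and the fingers below 0.1 N and value of joint case_b_nozzle between -0.002 and 0.002 m and (height (world z) of case_a_center above 0.1 m and angle between case_a's own z axis and vertical between 0.35 and 1.3 rad and contact force between case_a and the fingers above 1 N) and value of joint case_a_nozzle between -0.002 and 0.002 m) or (((horizontal distance between case_b and rack_slot_1 below 0.025 m or horizontal distance between case_b and rack_slot_2 below 0.025 m or horizontal distance between case_b and rack_slot_3 below 0.025 m) and z of case_b in the frame of case_rack between 0 and 0.009 m and angle between case_b's own z axis and vertical below 0.12 rad and angle between the x axis of case_b and the x axis of case_rack, either way round below 0.15 rad) and contact force between case_b and the fingers below 0.1 N and value of joint case_b_nozzle between -0.002 and 0.002 m and (height (world z) of case_c_center above 0.1 m and angle between case_c's own z axis and vertical between 0.35 and 1.3 rad and contact force between case_c and the fingers above 1 N) and value of joint case_c_nozzle between -0.002 and 0.002 m) or (((horizontal distance between case_c and rack_slot_1 below 0.025 m or horizontal distance between case_c and rack_slot_2 below 0.025 m or horizontal distance between case_c and rack_slot_3 below 0.025 m) and z of case_c in the frame of case_rack between 0 and 0.009 m and angle between case_c's own z axis and vertical below 0.12 rad and angle between the x axis of case_c and the x axis of case_rack, either way round below 0.15 rad) and contact force between case_c and the fingers below 0.1 N and value of joint case_c_nozzle between -0.002 and 0.002 m and (height (world z) of case_a_center above 0.1 m and angle between case_a's own z axis and vertical between 0.35 and 1.3 rad and contact force between case_a and the fingers above 1 N) and value of joint case_a_nozzle between -0.002 and 0.002 m) or (((horizontal distance between case_c and rack_slot_1 below 0.025 m or horizontal distance between case_c and rack_slot_2 below 0.025 m or horizontal distance between case_c and rack_slot_3 below 0.025 m) and z of case_c in the frame of case_rack between 0 and 0.009 m and angle between case_c's own z axis and vertical below 0.12 rad and angle between the x axis of case_c and the x axis of case_rack, either way round below 0.15 rad) and contact force between case_c and the fingers below 0.1 N and value of joint case_c_nozzle between -0.002 and 0.002 m and (height (world z) of case_b_center above 0.1 m and angle between case_b's own z axis and vertical between 0.35 and 1.3 rad and contact force between case_b and the fingers above 1 N) and value of joint case_b_nozzle between -0.002 and 0.002 m))), for 0.05 s.
4. two quiet cases stand in the rack, let go (((((horizontal distance between case_b and rack_slot_1 below 0.025 m or horizontal distance between case_b and rack_slot_2 below 0.025 m or horizontal distance between case_b and rack_slot_3 below 0.025 m) and z of case_b in the frame of case_rack between 0 and 0.009 m and angle between case_b's own z axis and vertical below 0.12 rad and angle between the x axis of case_b and the x axis of case_rack, either way round below 0.15 rad) and contact force between each of case_b, case_c and the fingers below 0.1 N and value of joint case_b_nozzle between -0.002 and 0.002 m and ((horizontal distance between case_c and rack_slot_1 below 0.025 m or horizontal distance between case_c and rack_slot_2 below 0.025 m or horizontal distance between case_c and rack_slot_3 below 0.025 m) and z of case_c in the frame of case_rack between 0 and 0.009 m and angle between case_c's own z axis and vertical below 0.12 rad and angle between the x axis of case_c and the x axis of case_rack, either way round below 0.15 rad) and value of joint case_c_nozzle between -0.002 and 0.002 m) or (((horizontal distance between case_a and rack_slot_1 below 0.025 m or horizontal distance between case_a and rack_slot_2 below 0.025 m or horizontal distance between case_a and rack_slot_3 below 0.025 m) and z of case_a in the frame of case_rack between 0 and 0.009 m and angle between case_a's own z axis and vertical below 0.12 rad and angle between the x axis of case_a and the x axis of case_rack, either way round below 0.15 rad) and contact force between each of case_a, case_c and the fingers below 0.1 N and value of joint case_a_nozzle between -0.002 and 0.002 m and ((horizontal distance between case_c and rack_slot_1 below 0.025 m or horizontal distance between case_c and rack_slot_2 below 0.025 m or horizontal distance between case_c and rack_slot_3 below 0.025 m) and z of case_c in the frame of case_rack between 0 and 0.009 m and angle between case_c's own z axis and vertical below 0.12 rad and angle between the x axis of case_c and the x axis of case_rack, either way round below 0.15 rad) and value of joint case_c_nozzle between -0.002 and 0.002 m) or (((horizontal distance between case_a and rack_slot_1 below 0.025 m or horizontal distance between case_a and rack_slot_2 below 0.025 m or horizontal distance between case_a and rack_slot_3 below 0.025 m) and z of case_a in the frame of case_rack between 0 and 0.009 m and angle between case_a's own z axis and vertical below 0.12 rad and angle between the x axis of case_a and the x axis of case_rack, either way round below 0.15 rad) and contact force between each of case_a, case_b and the fingers below 0.1 N and value of joint case_a_nozzle between -0.002 and 0.002 m and ((horizontal distance between case_b and rack_slot_1 below 0.025 m or horizontal distance between case_b and rack_slot_2 below 0.025 m or horizontal distance between case_b and rack_slot_3 below 0.025 m) and z of case_b in the frame of case_rack between 0 and 0.009 m and angle between case_b's own z axis and vertical below 0.12 rad and angle between the x axis of case_b and the x axis of case_rack, either way round below 0.15 rad) and value of joint case_b_nozzle between -0.002 and 0.002 m))), for 0.2 s.
5. with the other two racked, the case with the loose nozzle is shaken above the tray (((((horizontal distance between case_b and rack_slot_1 below 0.025 m or horizontal distance between case_b and rack_slot_2 below 0.025 m or horizontal distance between case_b and rack_slot_3 below 0.025 m) and z of case_b in the frame of case_rack between 0 and 0.009 m and angle between case_b's own z axis and vertical below 0.12 rad and angle between the x axis of case_b and the x axis of case_rack, either way round below 0.15 rad) and contact force between each of case_b, case_c and the fingers below 0.1 N and value of joint case_b_nozzle between -0.002 and 0.002 m and ((horizontal distance between case_c and rack_slot_1 below 0.025 m or horizontal distance between case_c and rack_slot_2 below 0.025 m or horizontal distance between case_c and rack_slot_3 below 0.025 m) and z of case_c in the frame of case_rack between 0 and 0.009 m and angle between case_c's own z axis and vertical below 0.12 rad and angle between the x axis of case_c and the x axis of case_rack, either way round below 0.15 rad) and value of joint case_c_nozzle between -0.002 and 0.002 m and (height (world z) of case_a_center above 0.1 m and angle between case_a's own z axis and vertical between 0.35 and 1.3 rad and contact force between case_a and the fingers above 1 N) and (value of joint case_a_nozzle above 0.0025 m or value of joint case_a_nozzle below -0.0025 m) and x of case_a_center in the frame of drip_tray between -0.15 and 0.15 m and y of case_a_center in the frame of drip_tray between -0.19 and 0.19 m) or (((horizontal distance between case_a and rack_slot_1 below 0.025 m or horizontal distance between case_a and rack_slot_2 below 0.025 m or horizontal distance between case_a and rack_slot_3 below 0.025 m) and z of case_a in the frame of case_rack between 0 and 0.009 m and angle between case_a's own z axis and vertical below 0.12 rad and angle between the x axis of case_a and the x axis of case_rack, either way round below 0.15 rad) and contact force between each of case_a, case_c and the fingers below 0.1 N and value of joint case_a_nozzle between -0.002 and 0.002 m and ((horizontal distance between case_c and rack_slot_1 below 0.025 m or horizontal distance between case_c and rack_slot_2 below 0.025 m or horizontal distance between case_c and rack_slot_3 below 0.025 m) and z of case_c in the frame of case_rack between 0 and 0.009 m and angle between case_c's own z axis and vertical below 0.12 rad and angle between the x axis of case_c and the x axis of case_rack, either way round below 0.15 rad) and value of joint case_c_nozzle between -0.002 and 0.002 m and (height (world z) of case_b_center above 0.1 m and angle between case_b's own z axis and vertical between 0.35 and 1.3 rad and contact force between case_b and the fingers above 1 N) and (value of joint case_b_nozzle above 0.0025 m or value of joint case_b_nozzle below -0.0025 m) and x of case_b_center in the frame of drip_tray between -0.15 and 0.15 m and y of case_b_center in the frame of drip_tray between -0.19 and 0.19 m) or (((horizontal distance between case_a and rack_slot_1 below 0.025 m or horizontal distance between case_a and rack_slot_2 below 0.025 m or horizontal distance between case_a and rack_slot_3 below 0.025 m) and z of case_a in the frame of case_rack between 0 and 0.009 m and angle between case_a's own z axis and vertical below 0.12 rad and angle between the x axis of case_a and the x axis of case_rack, either way round below 0.15 rad) and contact force between each of case_a, case_b and the fingers below 0.1 N and value of joint case_a_nozzle between -0.002 and 0.002 m and ((horizontal distance between case_b and rack_slot_1 below 0.025 m or horizontal distance between case_b and rack_slot_2 below 0.025 m or horizontal distance between case_b and rack_slot_3 below 0.025 m) and z of case_b in the frame of case_rack between 0 and 0.009 m and angle between case_b's own z axis and vertical below 0.12 rad and angle between the x axis of case_b and the x axis of case_rack, either way round below 0.15 rad) and value of joint case_b_nozzle between -0.002 and 0.002 m and (height (world z) of case_c_center above 0.1 m and angle between case_c's own z axis and vertical between 0.35 and 1.3 rad and contact force between case_c and the fingers above 1 N) and (value of joint case_c_nozzle above 0.0025 m or value of joint case_c_nozzle below -0.0025 m) and x of case_c_center in the frame of drip_tray between -0.15 and 0.15 m and y of case_c_center in the frame of drip_tray between -0.19 and 0.19 m))), for 0.05 s.
At the end, for the whole second after the job is handed in: Both quiet cases stand let go in rack slots: feet down within 5 mm, within 25 mm of a slot's centre, upright and along it within 7 degrees. The rattling case is gripped, its centre inside the tray's outline and over 0.20 m above the bench, level within 8 degrees and still (((((horizontal distance between case_b and rack_slot_1 below 0.025 m or horizontal distance between case_b and rack_slot_2 below 0.025 m or horizontal distance between case_b and rack_slot_3 below 0.025 m) and z of case_b in the frame of case_rack between 0 and 0.009 m and angle between case_b's own z axis and vertical below 0.12 rad and angle between the x axis of case_b and the x axis of case_rack, either way round below 0.15 rad) and contact force between each of case_b, case_c and the fingers below 0.1 N and value of joint case_b_nozzle between -0.002 and 0.002 m and ((horizontal distance between case_c and rack_slot_1 below 0.025 m or horizontal distance between case_c and rack_slot_2 below 0.025 m or horizontal distance between case_c and rack_slot_3 below 0.025 m) and z of case_c in the frame of case_rack between 0 and 0.009 m and angle between case_c's own z axis and vertical below 0.12 rad and angle between the x axis of case_c and the x axis of case_rack, either way round below 0.15 rad) and value of joint case_c_nozzle between -0.002 and 0.002 m and x of case_a_center in the frame of drip_tray between -0.15 and 0.15 m and y of case_a_center in the frame of drip_tray between -0.19 and 0.19 m and height (world z) of case_a_center above 0.2 m and angle between case_a's own z axis and vertical below 0.15 rad and contact force between case_a and the fingers above 1 N and contact force between case_a and drip_tray below 0.1 N and linear speed of case_a below 0.03 m/s and angular speed of case_a below 0.2 rad/s) or (((horizontal distance between case_a and rack_slot_1 below 0.025 m or horizontal distance between case_a and rack_slot_2 below 0.025 m or horizontal distance between case_a and rack_slot_3 below 0.025 m) and z of case_a in the frame of case_rack between 0 and 0.009 m and angle between case_a's own z axis and vertical below 0.12 rad and angle between the x axis of case_a and the x axis of case_rack, either way round below 0.15 rad) and contact force between each of case_a, case_c and the fingers below 0.1 N and value of joint case_a_nozzle between -0.002 and 0.002 m and ((horizontal distance between case_c and rack_slot_1 below 0.025 m or horizontal distance between case_c and rack_slot_2 below 0.025 m or horizontal distance between case_c and rack_slot_3 below 0.025 m) and z of case_c in the frame of case_rack between 0 and 0.009 m and angle between case_c's own z axis and vertical below 0.12 rad and angle between the x axis of case_c and the x axis of case_rack, either way round below 0.15 rad) and value of joint case_c_nozzle between -0.002 and 0.002 m and x of case_b_center in the frame of drip_tray between -0.15 and 0.15 m and y of case_b_center in the frame of drip_tray between -0.19 and 0.19 m and height (world z) of case_b_center above 0.2 m and angle between case_b's own z axis and vertical below 0.15 rad and contact force between case_b and the fingers above 1 N and contact force between case_b and drip_tray below 0.1 N and linear speed of case_b below 0.03 m/s and angular speed of case_b below 0.2 rad/s) or (((horizontal distance between case_a and rack_slot_1 below 0.025 m or horizontal distance between case_a and rack_slot_2 below 0.025 m or horizontal distance between case_a and rack_slot_3 below 0.025 m) and z of case_a in the frame of case_rack between 0 and 0.009 m and angle between case_a's own z axis and vertical below 0.12 rad and angle between the x axis of case_a and the x axis of case_rack, either way round below 0.15 rad) and contact force between each of case_a, case_b and the fingers below 0.1 N and value of joint case_a_nozzle between -0.002 and 0.002 m and ((horizontal distance between case_b and rack_slot_1 below 0.025 m or horizontal distance between case_b and rack_slot_2 below 0.025 m or horizontal distance between case_b and rack_slot_3 below 0.025 m) and z of case_b in the frame of case_rack between 0 and 0.009 m and angle between case_b's own z axis and vertical below 0.12 rad and angle between the x axis of case_b and the x axis of case_rack, either way round below 0.15 rad) and value of joint case_b_nozzle between -0.002 and 0.002 m and x of case_c_center in the frame of drip_tray between -0.15 and 0.15 m and y of case_c_center in the frame of drip_tray between -0.19 and 0.19 m and height (world z) of case_c_center above 0.2 m and angle between case_c's own z axis and vertical below 0.15 rad and contact force between case_c and the fingers above 1 N and contact force between case_c and drip_tray below 0.1 N and linear speed of case_c below 0.03 m/s and angular speed of case_c below 0.2 rad/s))); the arm keeps its last pose, push and grip.
It fails at once if a case with a loose nozzle stands in the rack ((((horizontal distance between case_a and rack_slot_1 below 0.025 m or horizontal distance between case_a and rack_slot_2 below 0.025 m or horizontal distance between case_a and rack_slot_3 below 0.025 m) and z of case_a in the frame of case_rack between 0 and 0.009 m and angle between case_a's own z axis and vertical below 0.12 rad and angle between the x axis of case_a and the x axis of case_rack, either way round below 0.15 rad) and contact force between case_a and the fingers below 0.1 N and (value of joint case_a_nozzle above 0.0025 m or value of joint case_a_nozzle below -0.0025 m)) or (((horizontal distance between case_b and rack_slot_1 below 0.025 m or horizontal distance between case_b and rack_slot_2 below 0.025 m or horizontal distance between case_b and rack_slot_3 below 0.025 m) and z of case_b in the frame of case_rack between 0 and 0.009 m and angle between case_b's own z axis and vertical below 0.12 rad and angle between the x axis of case_b and the x axis of case_rack, either way round below 0.15 rad) and contact force between case_b and the fingers below 0.1 N and (value of joint case_b_nozzle above 0.0025 m or value of joint case_b_nozzle below -0.0025 m)) or (((horizontal distance between case_c and rack_slot_1 below 0.025 m or horizontal distance between case_c and rack_slot_2 below 0.025 m or horizontal distance between case_c and rack_slot_3 below 0.025 m) and z of case_c in the frame of case_rack between 0 and 0.009 m and angle between case_c's own z axis and vertical below 0.12 rad and angle between the x axis of case_c and the x axis of case_rack, either way round below 0.15 rad) and contact force between case_c and the fingers below 0.1 N and (value of joint case_c_nozzle above 0.0025 m or value of joint case_c_nozzle below -0.0025 m))).
It fails at once if a case is toppled (angle between any of case_a, case_b, case_c's own z axis and vertical above 1.35 rad).
It fails at once if a case is dropped or thrown ((contact force between case_a and the fingers below 0.1 N and linear speed of case_a above 0.6 m/s) or (contact force between case_b and the fingers below 0.1 N and linear speed of case_b above 0.6 m/s) or (contact force between case_c and the fingers below 0.1 N and linear speed of case_c above 0.6 m/s)).
It fails at once if a bystander is pushed away (distance of any of cap_1, cap_4, sample_jar from where it was at the start of the episode above 0.03 m).
It also fails if it takes over 72 s, if anything falls off the work surface, if the arm or the gripper's body presses on something with over 40 N, if the wrist force passes 120 N, or if a joint passes its speed limit or range.

## Robot

A 6-joint arm with a two-finger parallel gripper is mounted at the origin on a cart in front of the work surface, level with it; the furniture and walls round the work are solid. World frame = base frame: x ahead of the robot, y to its left, z up, the work surface at z = 0. Lengths are in m, angles in rad, forces in N, time in s.
With the tool pointing down it reaches from about 0.35 to 0.8 m from the base axis. Payload 7.3 kg.
Tool frame: the origin (TCP) lies between the finger pads; the fingertips stand 25 mm ahead of it and the grasp point (between the pads) lies 6 mm ahead of it (r.tip_extent is the distance from the TCP to the fingertips, in m); z points along the fingers, y is the direction in which the jaws open and shut (so a half turn about z gives the same grasp; the last joint's range is limited). The gripper opens to 85 mm and grips with 20 to 120 N. Pads are 22 mm wide; open, the fingers measure 114 mm over their backs; the gripper's body (76 mm by 85 mm) begins 54 mm behind the grasp point. The pads swing forward as they close: fully open they stand 13 mm farther back than shut.
Start: joints at [-0.146, 0.342, 1.524, -0, 1.275, -0.146], TCP at [0.525, 0, 0.256] pointing down, gripper open.
Joint ranges: [-2.53, 2.53], [-0.77, 2.02], [0.04, 2.7], [-1, 4.14], [0.28, 2.66], [-3.11, 3.11]. Speed limits (rad/s): [2.57, 2.57, 3.14, 3.14, 3.14, 3.14].

## Interface

Orientations are given as a unit quaternion [x, y, z, w].
In Python, from workcell import r, command_gripper, optics gives the robot as it stands. The module is installed in compiled form; this text tells all that it offers. Calls block until the motion is done:
- r.reach(position, orientation): joint-space move of the TCP to a pose.
- r.move_straight(position, orientation=None, speed=0.15, max_force=None): straight line of the TCP; orientation=None keeps the orientation; speed is the mean speed in m/s. With max_force (N) it stops when the force on the tool has changed by that much, and returns True; else False.
- r.movej(angles): joint-space move.
- command_gripper(opening, force=None): finger opening in m; force is the grip in N (None keeps the last); returns when the fingers have stopped.
- r.hold(seconds).
- r.solve_ik(position, orientation): joint angles nearest the present ones, or None.
- r.read_state(): the state.
- optics.get_image(name): name is "scene" or "side" or "wrist"; returns (picture, depth): 420x560x3 uint8, red, green, blue; 420x560 float32, m along the optical axis (not along the pixel's ray), 0 where there is no reading.
- optics.camera_model(name): a dict with "K" (3x3 intrinsics, pixels), "R" (3x3) and "t" (3): a world point X has camera coordinates R X + t; the wrist camera has in their place "tool_from_camera" (4x4, takes a point from camera to tool coordinates, whose origin is the TCP and whose axes are the flange's). Camera axes: x right, y down, z forward; pixel columns grow to the right and rows downward; lengths in m; the calibration is good to about 2 mm. A picture is of the moment at which its call begins: read the wrist's pose just before it. camera_model takes no time and is no camera call.
A pose or a line that the arm cannot do raises r.PlanningError and nothing moves.
- r.finish_job(): hands the job in, once; it reports no verdict.
The state is a dict: "time_s": time; "joint_positions": joint angles; "dq": joint speeds; "tau": joint torques, N m; "eef_pos": TCP position; "eef_rot": TCP orientation; "contact_force": force on the tool from outside, world axes, zero at the start; "torque": the same for the moment, N m; "grip_width": finger opening in m.
Only numpy, scipy, OpenCV 4.12 (cv2) and the standard library are available. Lean on these libraries where they do the work, as an engineer would, in place of code of your own. Each camera call takes 0.05 s, during which the arm holds its last target. There are 200 camera calls.

## Working session

There is one attempt and no reset: what is moved stays moved. The work goes in short steps, each a Python script; the robot and the scene stay as the last script left them, time stands still between calls to the robot, and variables do not carry over. Pictures are saved under pics/ and viewed, about 8 in all and at most 12, crops included, and the job is handed in when it is done.

```bash
mkdir -p pics; ls
python3 - <<'E'
from workcell import r, command_gripper, optics
import cv2, numpy as np
for n in ("scene","side","wrist"):
    s=r.read_state(); im,d=optics.get_image(n)
    np.savez(f"{n}0.npz",im=im,d=d,p=s["eef_pos"],q=s["eef_rot"])
    cv2.imwrite(f"pics/{n}0.png",im[:,:,::-1]); m=optics.camera_model(n)
    print(n,{k:np.round(v,4).tolist() for k,v in m.items() if k!='name'}, (d>0).mean())
print(s)
E
```

```text
pics
scene {'K': [[487.2326, 0.0, 277.5833], [0.0, 487.2326, 212.1347], [0.0, 0.0, 1.0]], 'R': [[0.8375, -0.5463, 0.0153], [-0.2577, -0.4194, -0.8705], [0.4819, 0.7251, -0.492]], 't': [-0.5479, 0.1763, 0.9836]} 0.9961862244897959
side {'K': [[411.6255, 0.0, 280.6847], [0.0, 411.6255, 206.6147], [0.0, 0.0, 1.0]], 'R': [[0.6934, -0.7204, 0.0143], [-0.4984, -0.4937, -0.7126], [0.5205, 0.487, -0.7014]], 't': [-0.4778, 0.2798, 0.7396]} 0.9960884353741497
wrist {'K': [[297.877, 0.0, 275.7247], [0.0, 297.877, 208.9177], [0.0, 0.0, 1.0]], 'tool_from_camera': [[-0.0001, -0.9458, -0.3248, 0.0845], [1.0, -0.0003, 0.0006, 0.0009], [-0.0007, -0.3248, 0.9458, -0.1162], [0.0, 0.0, 0.0, 1.0]]} 0.9958971088435374
{'time_s': 0.1, 'joint_positions': array([-1.45986434e-01,  3.42669713e-01,  1.52490176e+00,  6.44588412e-05,
        1.27540647e+00, -1.45975922e-01]), 'dq': array([ 0.00014412, -0.0011961 , -0.00088679, -0.00111884, -0.00025364,
        0.00132465]), 'tau': array([ 1.46845858e-03, -4.34446299e+01, -2.46491075e+01, -2.49143095e-04,
        4.66253536e-03,  6.72989302e-06]), 'eef_pos': array([5.24686938e-01, 9.33933924e-05, 2.55693672e-01]), 'eef_rot': array([ 7.07116977e-01,  7.07096245e-01, -3.88583667e-04, -5.74204225e-04]), 'contact_force': array([-0.94175647,  1.02951508, -0.06839762]), 'torque': array([ 0.01218408,  0.03656077, -0.00016071]), 'grip_width': 0.08562377672494807}
```

View pics/scene0.png

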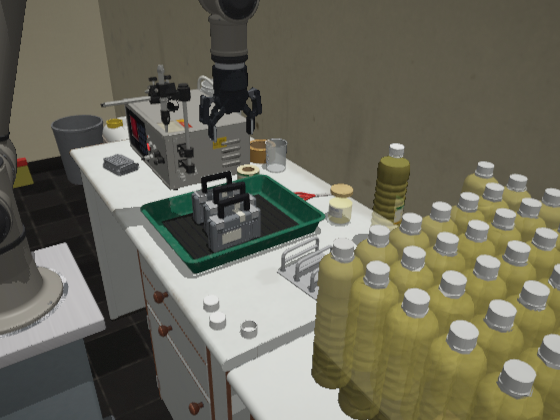

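View pics/wrist0.png

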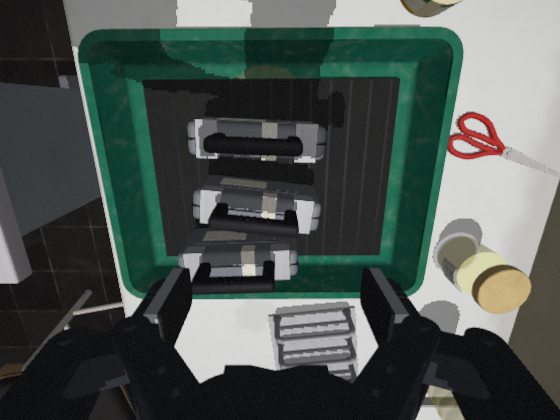

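View pics/side0.png

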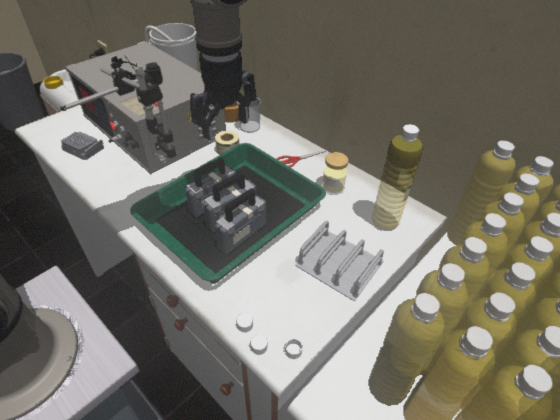

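The wrist view shows three dark handles, roughly along world x, at about (255,145), (260,220) and (235,283). The rack is partly visible at (315,345), and the side view shows all of it near (340,258). Next I'll turn these into world positions using the depth images.

```bash
cat > h.py <<'E'
import numpy as np, cv2
from scipy.spatial.transform import Rotation as Ro
from workcell import r, command_gripper, optics
def grab(n,save=None):
    s=r.read_state(); im,d=optics.get_image(n)
    if save: cv2.imwrite(f"pics/{save}.png",im[:,:,::-1])
    return im,cloud(n,d,s["eef_pos"],s["eef_rot"])
def cloud(n,d,p=None,q=None):
    m=optics.camera_model(n);K=m["K"]
    v,u=np.mgrid[:d.shape[0],:d.shape[1]]
    c=np.stack([(u-K[0,2])/K[0,0]*d,(v-K[1,2])/K[1,1]*d,d],-1)
    if n=="wrist":
        T=m["tool_from_camera"]; c=c@T[:3,:3].T+T[:3,3]
        w=c@Ro.from_quat(q).as_matrix().T+p
    else: w=(c-m["t"])@m["R"]
    w[d<=0]=np.nan
    return w
def blobs(w,mask,amin=60):
    n,l,st,_=cv2.connectedComponentsWithStats(mask.astype(np.uint8))
    out=[]
    for i in range(1,n):
        if st[i,4]<amin: continue
        P=w[l==i]; (c,sz,a)=cv2.minAreaRect(P[:,:2].astype(np.float32))
        out.append((st[i,:2].tolist(),int(st[i,4]),np.round(c,4),np.round(sz,4),round(a,1),np.round(np.median(P,0),4),np.round(P[:,2].max(),4)))
    return out
E
python3 - <<'E'
from h import *
for n in ("wrist","side","scene"):
    z=np.load(n+"0.npz"); w=cloud(n,z["d"],z["p"],z["q"])
    x,y,h=w[...,0],w[...,1],w[...,2]
    ws=(x>.25)&(x<.75)&(y<.25)&(y>-.38)
    print(n,"handles"); 
    for b in blobs(w,ws&(h>.12)&(h<.145)&(y>-.1)&(x<.6)): print(b)
    print("rack tops")
    for b in blobs(w,(x>.3)&(x<.65)&(y<-.1)&(y>-.38)&(h>.04)&(h<.062),20): print(b)
    print("rim/base")
    for b in blobs(w,ws&(h>.042)&(h<.056)&(y>-.13),400): print(b)
    g=z["im"].astype(int)
    for b in blobs(w,(h<.1)&(h>.02)&(g[...,1]>g[...,0]+25)&(x<.75)&(x>.2),300): print("green",b)
E
```

```text
wrist handles
([203, 135], 1710, array([0.5071, 0.0549]), array([0.0139, 0.0795]), 87.7, array([0.5071, 0.056 , 0.1328]), np.float64(0.1355))
([208, 211], 1533, array([ 0.5057, -0.0144]), array([0.0144, 0.0791]), 84.2, array([ 0.5055, -0.0118,  0.1326]), np.float64(0.1352))
([191, 274], 1428, array([ 0.4839, -0.0753]), array([0.0783, 0.0137]), 2.1, array([ 0.4848, -0.0717,  0.1322]), np.float64(0.1356))
rack tops
([119, 263], 504, array([ 0.3434, -0.1239]), array([0.0239, 0.0508]), 26.7, array([ 0.3434, -0.1261,  0.0476]), np.float64(0.0501))
([192, 285], 1494, array([ 0.5263, -0.1416]), array([0.2157, 0.0152]), 0.6, array([ 0.5525, -0.1406,  0.048 ]), np.float64(0.0505))
([274, 327], 536, array([ 0.5777, -0.2082]), array([0.11  , 0.0088]), 7.0, array([ 0.5781, -0.2073,  0.0507]), np.float64(0.0538))
([278, 353], 365, array([ 0.5832, -0.2537]), array([0.1095, 0.0084]), 6.9, array([ 0.5992, -0.2507,  0.0493]), np.float64(0.0536))
rim/base
([77, 26], 12657, array([0.5202, 0.013 ]), array([0.3793, 0.288 ]), 0.4, array([0.5228, 0.1312, 0.048 ]), np.float64(0.0517))
green ([79, 27], 22919
[... 2604 characters left out ...]
1, -0.2138,  0.0522]), np.float64(0.056))
([296, 245], 169, array([ 0.5809, -0.2579]), array([0.1086, 0.0101]), 7.5, array([ 0.5744, -0.2594,  0.0519]), np.float64(0.0555))
([311, 268], 44, array([ 0.5427, -0.3083]), array([0.0195, 0.0087]), 1.5, array([ 0.5409, -0.3096,  0.0505]), np.float64(0.0561))
rim/base
([232, 162], 654, array([0.6574, 0.0609]), array([0.3789, 0.1113]), 88.7, array([0.6961, 0.1023, 0.0473]), np.float64(0.055))
([140, 191], 575, array([0.354 , 0.0398]), array([0.3197, 0.1285]), 63.2, array([0.3387, 0.0996, 0.0494]), np.float64(0.0528))
green ([141, 173], 3150, array([0.5209, 0.0265]), array([0.3831, 0.359 ]), 0.2, array([ 0.5313, -0.0271,  0.0426]), np.float64(0.0862))
```

```bash
cat >> h.py <<'E'
def Q(yaw,pitch=0.):
    """tool down, tool x along yaw (deg), tipped by pitch (deg) about the jaw axis"""
    a=np.deg2rad(yaw); X=np.array([np.cos(a),np.sin(a),0]);Z=np.array([0,0,-1.])
    R=np.c_[X,np.cross(Z,X),Z]
    return (Ro.from_matrix(R)*Ro.from_euler('y',pitch,degrees=True)).as_quat()
CASES={1:(.5055,.0527,-2.1),2:(.504,-.016,-6.2),3:(.4825,-.077,1.8)}
SLOTS={3:(.5794,-.2325),2:(.585,-.2782)}; RYAW=7.0
SHAKE=np.array([.53,-.11,.31])
E
python3 - <<'E'
from h import *
for f in (0,180):
  for k,(x,y,a) in CASES.items():
    for z in (.133,.31): 
        q=r.solve_ik([x,y,z],Q(a+f)); print(f,k,z,None if q is None else np.round(q,2))
  for p in (-33,0,33): q=r.solve_ik(SHAKE,Q(f,p)); print(f,'shake',p,None if q is None else np.round(q,2))
  for k,(x,y) in SLOTS.items():
    for z in (.13,.24): q=r.solve_ik([x,y,z],Q(RYAW+f)); print(f,'slot',k,z,None if q is None else np.round(q,2))
w=cloud("side",np.load("side0.npz")["d"]); P=w.reshape(-1,3)
m=(P[:,2]>.33)&(P[:,2]<.40)&(P[:,0]>.3)&(P[:,0]<.5)&(P[:,1]>0)&(P[:,1]<.2)
for lo in np.arange(0,.2,.02):
    B=P[m&(P[:,1]>=lo)&(P[:,1]<lo+.02)]
    if len(B): print("boom y",lo.round(2),np.round(B.min(0),3),np.round(B.max(0),3),len(B))
m=(P[:,2]>.1)&(P[:,2]<.27)&(P[:,0]>.6)&(P[:,0]<.85)&(P[:,1]>-.33)&(P[:,1]<-.1); print("bottle",np.nanmin(P[m],0),np.nanmedian(P[m],0))
E
```

```text
0 1 0.133 [-0.05  0.45  1.74 -0.    0.95  1.56]
0 1 0.31 [-0.05  0.27  1.47 -0.    1.4   1.56]
0 2 0.133 [-0.18  0.44  1.75 -0.    0.95  1.5 ]
0 2 0.31 [-0.18  0.27  1.48 -0.    1.39  1.5 ]
0 3 0.133 [-0.32  0.42  1.79 -0.    0.93  1.22]
0 3 0.31 [-0.32  0.24  1.52 -0.    1.38  1.22]
0 shake -33 [-0.27  0.67  0.95 -0.17  2.07  1.26]
0 shake 0 [-0.35  0.34  1.38 -0.    1.42  1.22]
0 shake 33 [-0.48  0.08  1.84  0.39  0.73  0.86]
0 slot 3 0.13 [-0.5   0.64  1.4  -0.    1.11  0.94]
0 slot 3 0.24 [-0.5   0.54  1.25 -0.    1.35  0.94]
0 slot 2 0.13 [-0.56  0.68  1.32 -0.    1.14  0.89]
0 slot 2 0.24 [-0.56  0.58  1.18 -0.    1.38  0.89]
180 1 0.133 [-0.05  0.45  1.74 -0.    0.95 -1.58]
180 1 0.31 [-0.05  0.27  1.47 -0.    1.4  -1.58]
180 2 0.133 [-0.18  0.44  1.75 -0.    0.95 -1.65]
180 2 0.31 [-0.18  0.27  1.48 -0.    1.39 -1.65]
180 3 0.133 [-0.32  0.42  1.79 -0.    0.93 -1.92]
180 3 0.31 [-0.32  0.24  1.52 -0.    1.38 -1.92]
180 shake -33 [-0.48  0.08  1.84  0.39  0.73 -2.28]
180 shake 0 [-0.35  0.34  1.38 -0.    1.42 -1.92]
180 shake 33 [-0.27  0.67  0.95 -0.17  2.07 -1.88]
180 slot 3 0.13 [-0.5   0.64  1.4  -0.    1.11 -2.2 ]
180 slot 3 0.24 [-0.5   0.54  1.25 -0.    1.35 -2.2 ]
180 slot 2 0.13 [-0.56  0.68  1.32 -0.    1.14 -2.26]
180 slot 2 0.24 [-0.56  0.58  1.18 -0.    1.38 -2.26]
boom y 0.0 [0.388 0.    0.33 ] [0.492 0.02  0.4  ] 190
boom y 0.02 [0.37  0.02  0.331] [0.494 0.04  0.4  ] 603
boom y 0.04 [0.374 0.04  0.356] [0.41  0.046 0.394] 27
boom y 0.08 [0.406 0.095 0.352] [0.406 0.095 0.352] 1
boom y 0.1 [0.406 0.1   0.339] [0.414 0.119 0.35 ] 19
boom y 0.12 [0.41  0.122 0.331] [0.418 0.14  0.344] 18
boom y 0.14 [0.413 0.141 0.331] [0.421 0.158 0.339] 15
boom y 0.16 [0.417 0.16  0.33 ] [0.423 0.173 0.335] 8
boom y 0.18 [0.422 0.194 0.33 ] [0.431 0.198 0.332] 6
bottle [ 0.72820301 -0.31224056  0.1000167 ] [ 0.74223722 -0.28757554  0.19701046]
```

```bash
cat >> h.py <<'E'
def st(tag=""):
    s=r.read_state(); print(tag,"t=%.2f"%s["time_s"],"p",np.round(s["eef_pos"],4),"F",np.round(s["contact_force"],2),"M",np.round(s["torque"],3),"w %.4f"%s["grip_width"],"tau",np.round(s["tau"],2)); return s
def pick(x,y,yaw,z=.133):
    command_gripper(.045); 
    r.reach([x,y,.19],Q(yaw)); st("above")
    if r.move_straight([x,y,z],speed=.12,max_force=15): st("TOUCH"); return False
    command_gripper(0,80); st("gripped"); return True
def shake(yaw=0,p=SHAKE):
    out=[]
    for a in (33,0,-33,0):
        r.reach(p,Q(yaw,a)); r.hold(.15); out.append(st(a))
    return out
E
python3 - <<'E'
from h import *
x,y,a=CASES[3]
if pick(x,y,a):
    r.move_straight([x,y,.31],speed=.2); st("lifted")
    r.reach(SHAKE,Q(0)); r.hold(.15); st("pre")
    for n in("side","scene"):
        im,w=grab(n,n+"1"); np.savez(n+"1.npz",im=im,w=w)
    g=cv2.imread("pics/side1.png")[0:300,120:460]; cv2.imwrite("pics/side1c.png",cv2.resize(g,None,fx=2,fy=2))
E
```

```text
above t=1.87 p [ 0.4828 -0.0769  0.1902] F [0.45 0.25 0.05] M [-0.033 -0.007 -0.033] w 0.0450 tau [-1.700e-01 -4.067e+01 -2.185e+01 -1.000e-02  0.000e+00  3.000e-02]
gripped t=2.88 p [ 0.4831 -0.0772  0.134 ] F [-0.61  0.38  5.94] M [0.021 0.166 0.031] w 0.0118 tau [-7.000e-02 -3.925e+01 -1.822e+01  2.000e-02 -2.300e-01  4.000e-02]
lifted t=3.92 p [ 0.4818 -0.0768  0.3085] F [-0.88  0.17 -4.45] M [ 0.014 -0.003 -0.077] w 0.0117 tau [ 3.000e-02 -4.156e+01 -2.767e+01  0.000e+00  1.000e-02  0.000e+00]
pre t=4.41 p [ 0.5293 -0.1095  0.3091] F [-0.2  -0.12 -3.4 ] M [ 0.06  -0.028 -0.01 ] w 0.0115 tau [-2.500e-01 -4.588e+01 -2.744e+01 -1.000e-02 -1.000e-02  0.000e+00]
```

View pics/side1c.png

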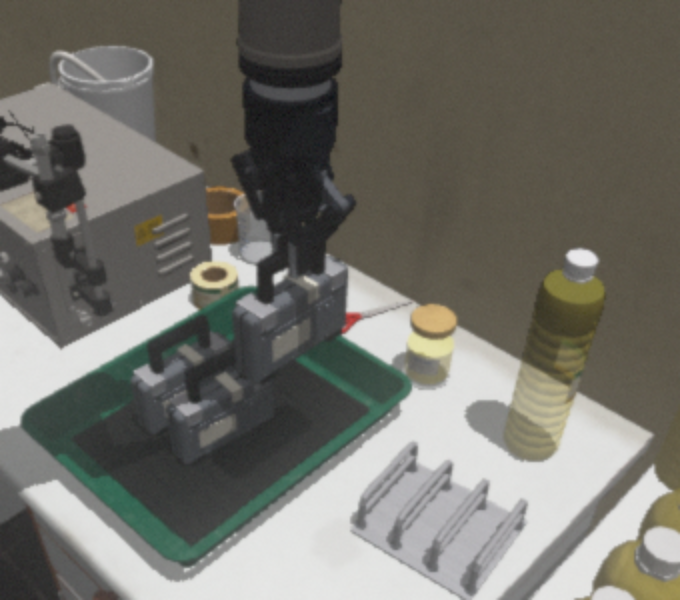

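The case is held level and clear, and nothing sticks out from the gripper that would reach the bottle. Now to shake it.

```bash
cat >> h.py <<'E'
def shake(yaw=0,p=SHAKE):
    res={}
    for i,a in enumerate((33,0,-33,0)):
        r.reach(p,Q(yaw,a)); r.hold(.3)
        S=[]
        for _ in range(8): S.append(r.read_state()); r.hold(.02)
        M=np.mean([s["torque"] for s in S],0); T=np.mean([s["tau"] for s in S],0)
        print(a,"M",np.round(M,3),"sd",np.std([s["torque"] for s in S],0).round(3),"tau456",np.round(T[3:],3),"t",round(S[-1]["time_s"],2)); res[i]=(M,T)
    print("DIFF level",np.round(res[3][0]-res[1][0],3),np.round((res[3][1]-res[1][1])[3:],3))
E
python3 - <<'E'
from h import *
shake(); st()
E
```

```text
33 M [-0.001  0.756 -0.009] sd [0.024 0.029 0.029] tau456 [ 1.44  -2.494  0.004] t 5.62
0 M [-0.018 -0.015  0.002] sd [0.03  0.014 0.017] tau456 [ 0.009 -0.01  -0.004] t 6.76
-33 M [-0.013 -0.752 -0.011] sd [0.031 0.029 0.042] tau456 [-8.730e-01  3.129e+00 -1.000e-03] t 7.86
0 M [-0.008 -0.003  0.006] sd [0.014 0.029 0.017] tau456 [-0.004  0.021  0.   ] t 8.96
DIFF level [0.01  0.012 0.004] [-0.013  0.031  0.005]
 t=8.97 p [ 0.5302 -0.11    0.3095] F [ 0.17  0.41 -4.19] M [-0.038  0.015  0.007] w 0.0114 tau [ 1.000e-02 -4.649e+01 -2.742e+01 -0.000e+00  1.000e-02  0.000e+00]
```

Quiet: the two level readings differ by 0.012 Nm, and a loose nozzle would give about 0.16. Next I'll hover over slot 2 and measure the case against the hoops.

```bash
cat >> h.py <<'E'
def hover_check(tag):
    s=r.read_state(); tz=s["eef_pos"][2]; zt=tz-.007-.116+.081
    for n in ("side","scene"):
        im,w=grab(n,n+tag); np.savez(n+tag+".npz",im=im,w=w)
        x,y,h=w[...,0],w[...,1],w[...,2]
        reg=(abs(x-s["eef_pos"][0])<.1)&(abs(y-s["eef_pos"][1])<.05)
        c=cv2.morphologyEx((reg&(abs(h-zt)<.006)).astype(np.uint8),cv2.MORPH_CLOSE,np.ones((5,5)))
        P=w[(c>0)&(abs(h-zt)<.006)]; R=cv2.minAreaRect(P[:,:2].astype(np.float32)); print(n,"boxtop",len(P),np.round(R[0],4),np.round(R[1],4),round(R[2],1),"tcp",np.round(s["eef_pos"],4))
        for b in blobs(w,reg&(abs(h-zt-.043)<.008),30): print("  handle",b[1:5])
        for b in blobs(w,(x>.45)&(x<.7)&(y<-.18)&(y>-.38)&(h>.04)&(h<.062),30): print("  hoop",b[1:5])
E
python3 - <<'E'
from h import *
x,y=SLOTS[2]
r.reach([x,y,.26],Q(RYAW)); r.move_straight([x,y,.20],speed=.15); r.hold(.2); st("hover"); hover_check("2")
g=cv2.imread("pics/side2.png")[120:360,240:460]; cv2.imwrite("pics/side2c.png",cv2.resize(g,None,fx=2.5,fy=2.5))
E
```

```text
hover t=10.49 p [ 0.5856 -0.2784  0.2016] F [ 0.07  0.11 -3.66] M [-0.013  0.008  0.039] w 0.0116 tau [ 1.000e-01 -5.930e+01 -2.622e+01  1.000e-02 -1.000e-02  0.000e+00]
side boxtop 528 [ 0.5822 -0.2783] [0.1264 0.0352] 6.8 tcp [ 0.5856 -0.2784  0.2016]
  handle (252, array([ 0.5733, -0.276 ]), array([0.0366, 0.0521]), 73.2)
  hoop (152, array([ 0.5744, -0.2104]), array([0.1054, 0.0085]), 6.7)
  hoop (168, array([ 0.5861, -0.3012]), array([0.1088, 0.0081]), 7.0)
  hoop (181, array([ 0.5902, -0.347 ]), array([0.1075, 0.0083]), 7.1)
  hoop (38, array([ 0.5351, -0.2612]), array([0.0168, 0.0083]), 8.0)
scene boxtop 539 [ 0.5856 -0.2794] [0.132  0.0377] 6.1 tcp [ 0.5856 -0.2784  0.2016]
  handle (228, array([ 0.5829, -0.2802]), array([0.0372, 0.0742]), 74.4)
  hoop (68, array([ 0.5424, -0.2165]), array([0.0429, 0.0083]), 6.2)
  hoop (46, array([ 0.5406, -0.2627]), array([0.0255, 0.0071]), 7.0)
  hoop (45, array([ 0.5431, -0.3091]), array([0.0103, 0.021 ]), 86.1)
```

View pics/side2c.png

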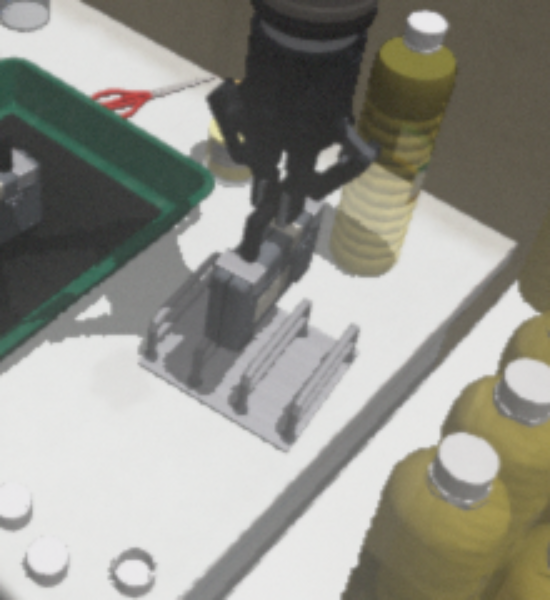

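Case and slot centre agree to about 1 mm in both views, so I'll lower it with a force guard.

```bash
cat >> h.py <<'E'
def lower(x,y,yaw,z,f=10):
    r.move_straight([x,y,z+.015],Q(yaw),speed=.12,max_force=f)
    t=r.move_straight([x,y,z-.004],Q(yaw),speed=.05,max_force=f); s=st("lower touch=%s"%t); return s["eef_pos"][2]
E
python3 - <<'E'
from h import *
x,y=SLOTS[2]
z=lower(x,y,RYAW,.127)
if z<.1315:
    command_gripper(.035); st("open"); p=r.read_state()["eef_pos"]; r.move_straight([x,y,.2],speed=.2)
    hover_check("3"); st()
E
```

```text
lower touch=True t=11.59 p [ 0.5856 -0.2788  0.127 ] F [-1.39 -0.91  4.22] M [-0.067  0.08  -0.028] w 0.0117 tau [ 6.600e-01 -5.494e+01 -2.147e+01  2.300e-01 -1.100e-01 -1.000e-02]
open t=11.94 p [ 0.5848 -0.278   0.1253] F [ 0.11  0.73 -0.63] M [ 0.01  -0.067 -0.005] w 0.0345 tau [-1.000e-02 -5.811e+01 -2.289e+01  0.000e+00  0.000e+00  0.000e+00]
side boxtop 0 [0. 0.] [0. 0.] 0.0 tcp [ 0.5849 -0.2781  0.1999]
  handle (63, array([ 0.5804, -0.2586]), array([0.0131, 0.0219]), 58.7)
  handle (63, array([ 0.5834, -0.3056]), array([0.0093, 0.0219]), 59.1)
  hoop (158, array([ 0.5747, -0.21  ]), array([0.1083, 0.0088]), 7.1)
  hoop (416, array([ 0.5776, -0.295 ]), array([0.0536, 0.1242]), 74.4)
  hoop (178, array([ 0.5926, -0.3472]), array([0.109 , 0.0084]), 6.7)
scene boxtop 0 [0. 0.] [0. 0.] 0.0 tcp [ 0.5849 -0.2781  0.1999]
  handle (77, array([ 0.5789, -0.2586]), array([0.0179, 0.021 ]), 54.3)
  handle (81, array([ 0.5835, -0.3059]), array([0.0105, 0.0223]), 66.1)
  hoop (117, array([ 0.5618, -0.2135]), array([0.0829, 0.0093]), 7.0)
  hoop (218, array([ 0.5333, -0.2951]), array([0.0268, 0.046 ]), 55.5)
 t=12.57 p [ 0.5843 -0.2778  0.1983] F [-0.19  0.34 -0.54] M [-0.003 -0.058 -0.02 ] w 0.0350 tau [ 3.000e-02 -5.807e+01 -2.532e+01  0.000e+00  0.000e+00  0.000e+00]
```

Run:
```python
from h import *
for n in("side","scene"):
    w=np.load(n+"3.npz")["w"]; x,y,h=w[...,0],w[...,1],w[...,2]
    for b in blobs(w,(abs(x-.585)<.08)&(abs(y+.278)<.04)&(h>.118)&(h<.14),25): print(n,"racked handle",b[1:])
    for b in blobs(w,(abs(x-.585)<.08)&(abs(y+.278)<.04)&(h>.079)&(h<.092),25): print(n,"racked top",b[1:])
A=[];B=[]
for p,yw,pt in [([.5,0,.3],0,0),([.5,0,.13],0,0),([.6,0,.2],0,0),([.4,-.1,.3],0,0),([.55,.05,.3],5,20),([.5,-.1,.35],-10,-25),([.7,0,.15],0,0),([.5,-.1,.3],10,25)]:
    q=r.solve_ik(p,Q(yw,pt)); zt=Ro.from_quat(Q(yw,pt)).as_matrix()[:,2]
    s1,c1=np.sin(q[0]),np.cos(q[0]); a,b=q[1],q[1]+q[2]
    # Rz(-q1)(p - D zt) = (radial, e, z)
    for row,u in ((0,np.array([c1,s1,0])),(1,np.array([-s1,c1,0])),(2,np.array([0,0,1.]))):
        f=[np.sin(a),np.sin(b),np.cos(b),0,0,1,u@zt] if row==0 else [0,0,0,0,1,0,u@zt] if row==1 else [np.cos(a),np.cos(b),-np.sin(b),1,0,0,u@zt]
        A.append(f);B.append(u@np.array(p))
k,res,rk,_=np.linalg.lstsq(np.array(A),np.array(B),rcond=None); print("L1 L2 a h e r0 D",k.round(4),res,rk)
L1,L2,aa,h,e,r0,D=k
for c in (1,2):
    for z in (.133,.19,.31):
        x,y,yw=CASES[c];q=r.solve_ik([x,y,z],Q(yw));b=q[1]+q[2]
        for s in (.05,.1,.15):
            rr=r0+L1*np.sin(q[1])+(L2-s)*np.sin(b)+aa*np.cos(b);zz=h+L1*np.cos(q[1])+(L2-s)*np.cos(b)-aa*np.sin(b)
            print(c,z,"forearm axis at",np.round([rr*np.cos(q[0])-e*np.sin(q[0]),rr*np.sin(q[0])+e*np.cos(q[0]),zz],3))
```

```text
side racked handle (231, array([ 0.5831, -0.2788]), array([0.0773, 0.0136]), 8.0, array([ 0.5803, -0.2806,  0.1269]), np.float64(0.1306))
side racked top (559, array([ 0.5854, -0.2791]), array([0.1308, 0.035 ]), 5.8, array([ 0.5679, -0.2852,  0.0854]), np.float64(0.092))
scene racked handle (221, array([ 0.5835, -0.2797]), array([0.0805, 0.0141]), 8.0, array([ 0.5802, -0.2827,  0.1263]), np.float64(0.1301))
scene racked top (28, array([ 0.6452, -0.2727]), array([0.0229, 0.0197]), 49.5, array([ 0.6409, -0.2727,  0.0853]), np.float64(0.0882))
scene racked top (436, array([ 0.5716, -0.2802]), array([0.1045, 0.0378]), 7.8, array([ 0.5601, -0.2861,  0.0852]), np.float64(0.0919))
L1 L2 a h e r0 D [0.5062 0.3796 0.0465 0.2229 0.0764 0.     0.2885] [2.15255612e-31] 7
1 0.133 forearm axis at [0.465 0.055 0.45 ]
1 0.133 forearm axis at [0.424 0.057 0.479]
1 0.133 forearm axis at [0.383 0.058 0.508]
1 0.19 forearm axis at [0.461 0.055 0.501]
1 0.19 forearm axis at [0.417 0.057 0.524]
1 0.19 forearm axis at [0.372 0.059 0.547]
1 0.31 forearm axis at [0.456 0.055 0.607]
1 0.31 forearm axis at [0.407 0.057 0.616]
1 0.31 forearm axis at [0.358 0.06  0.625]
2 0.133 forearm axis at [ 0.464 -0.009  0.451]
2 0.133 forearm axis at [ 0.424 -0.001  0.48 ]
2 0.133 forearm axis at [0.384 0.006 0.509]
2 0.19 forearm axis at [ 0.46  -0.008  0.502]
2 0.19 forearm axis at [0.417 0.    0.525]
2 0.19 forearm axis at [0.373 0.008 0.548]
2 0.31 forearm axis at [ 0.456 -0.007  0.607]
2 0.31 forearm axis at [0.407 0.002 0.616]
2 0.31 forearm axis at [0.359 0.011 0.625]
```

The first case is seated: its handle top is at about 0.127 and its yaw within 1°. The forearm clears the boom in the computed kinematics, so next is the middle case.

Run:
```python
from h import *
r.reach([.55,-.15,.26],Q(0))
x,y,a=CASES[2]
if pick(x,y,a):
    r.move_straight([x,y,.25],speed=.2); st("lifted")
    shake(); st()
```

```text
above t=14.13 p [ 0.505  -0.0167  0.1906] F [ 0.75 -0.68  0.53] M [-0.019  0.048 -0.045] w 0.0451 tau [  1.1  -42.11 -21.04   0.08   0.08   0.05]
gripped t=15.15 p [ 0.5046 -0.016   0.134 ] F [-1.17  0.99  6.33] M [ 0.03   0.117 -0.006] w 0.0116 tau [-3.300e-01 -4.072e+01 -1.857e+01 -1.100e-01 -2.400e-01 -3.000e-02]
lifted t=15.88 p [ 0.5031 -0.0158  0.2485] F [-0.53 -0.13 -5.27] M [-0.021  0.033  0.005] w 0.0116 tau [ 3.000e-02 -4.488e+01 -2.671e+01  0.000e+00 -2.000e-02 -0.000e+00]
33 M [-0.001  0.726  0.014] sd [0.037 0.032 0.017] tau456 [ 1.442 -2.495  0.007] t 16.96
0 M [-0.013 -0.064 -0.001] sd [0.013 0.019 0.028] tau456 [-0.018  0.069 -0.004] t 18.09
-33 M [-0.001 -0.724 -0.012] sd [0.024 0.031 0.03 ] tau456 [-8.75e-01  3.14e+00 -1.00e-03] t 19.19
0 M [-0.006  0.082  0.005] sd [0.031 0.023 0.016] tau456 [ 0.026 -0.063  0.   ] t 20.29
DIFF level [0.007 0.146 0.006] [ 0.044 -0.132  0.005]
 t=20.31 p [ 0.5302 -0.11    0.3095] F [-0.08 -0.34 -4.89] M [ 0.012  0.112 -0.012] w 0.0114 tau [ 0.000e+00 -4.680e+01 -2.767e+01  3.000e-02 -7.000e-02  0.000e+00]
```

Case 2 rattles, with a level difference of 0.146 Nm. It goes back in the tray at the spot case 3 left, and then I'll take case 1.

Run:
```python
from h import *
x,y=.49,-.075
r.reach([x,y,.22],Q(0))
z=lower(x,y,0,.134)
if z<.139:
    command_gripper(.04); r.move_straight([x,y,.2],speed=.2); st("released")
    im,w=grab("side","side4"); h=w[...,2]
    for b in blobs(w,(abs(w[...,0]-.5)<.1)&(w[...,1]>-.11)&(w[...,1]<.09)&(h>.12)&(h<.145),60): print(b[1:])
    r.reach([.51,.0,.24],Q(0))
    x,y,a=CASES[1]
    if pick(x,y,a):
        r.move_straight([x,y,.22],speed=.2); st("lifted")
        r.move_straight([.53,-.05,.25],speed=.25)
        shake(); st()
```

```text
lower touch=True t=21.91 p [ 0.4917 -0.0753  0.1343] F [ 0.91 -0.09  5.42] M [ 0.064  0.147 -0.024] w 0.0116 tau [-2.200e-01 -4.023e+01 -1.790e+01 -3.000e-02 -2.500e-01 -3.000e-02]
released t=22.77 p [ 0.49   -0.075   0.2001] F [ 0.09  0.32 -0.79] M [ 0.021 -0.02   0.021] w 0.0400 tau [ 1.000e-02 -4.267e+01 -2.354e+01  0.000e+00  2.000e-02 -0.000e+00]
(253, array([0.5057, 0.0535]), array([0.0142, 0.0799]), 87.2, array([0.5026, 0.0503, 0.1325]), np.float64(0.1382))
(283, array([ 0.4916, -0.075 ]), array([0.0786, 0.0149]), 0.6, array([ 0.4887, -0.0789,  0.133 ]), np.float64(0.1384))
above t=23.88 p [0.505  0.0528 0.1891] F [-0.    0.59  0.77] M [-0.024 -0.021 -0.024] w 0.0451 tau [ 9.500e-01 -4.167e+01 -2.098e+01  1.200e-01  1.000e-02  1.200e-01]
gripped t=24.90 p [0.5061 0.0529 0.134 ] F [-0.32  1.3   6.2 ] M [ 0.223  0.128 -0.047] w 0.0112 tau [ -0.65 -41.07 -18.55  -0.33  -0.2   -0.05]
lifted t=25.48 p [0.5046 0.0527 0.2187] F [-0.43 -0.48 -4.51] M [-0.015  0.046  0.021] w 0.0116 tau [ 2.000e-02 -4.598e+01 -2.592e+01  0.000e+00 -3.000e-02 -0.000e+00]
33 M [-0.016  0.768 -0.002] sd [0.023 0.025 0.026] tau456 [ 1.454 -2.508  0.007] t 27.07
0 M [ 0.002  0.    -0.008] sd [0.034 0.028 0.013] tau456 [ 0.01  -0.01  -0.004] t 28.2
-33 M [ 0.003 -0.78   0.004] sd [0.024 0.017 0.027] tau456 [-8.800e-01  3.162e+00 -2.000e-03] t 29.3
0 M [-0.009  0.003  0.005] sd [0.029 0.033 0.03 ] tau456 [-0.003  0.022  0.   ] t 30.4
DIFF level [-0.011  0.002  0.013] [-0.013  0.031  0.005]
 t=30.42 p [ 0.5302 -0.11    0.3095] F [-0.04 -0.7  -3.51] M [ 0.051 -0.037  0.022] w 0.0114 tau [ 1.000e-02 -4.658e+01 -2.749e+01 -0.000e+00  1.000e-02  0.000e+00]
```

Case 1 is quiet. It goes into slot 3, with a check before letting go.

Run:
```python
from h import *
x,y=SLOTS[3]
r.reach([x,y,.26],Q(RYAW)); r.move_straight([x,y,.20],speed=.15); r.hold(.2); st("hover"); hover_check("5")
z=lower(x,y,RYAW,.127)
if z<.1315:
    command_gripper(.035); r.move_straight([x,y,.2],speed=.2); r.reach([.53,-.08,.25],Q(0))
    for n in("side","scene"):
        im,w=grab(n,n+"6"); X,Y,h=w[...,0],w[...,1],w[...,2]
        for b in blobs(w,(abs(X-.585)<.08)&(abs(Y+.26)<.06)&(h>.118)&(h<.14),25): print(n,"racked handle",b[1:])
    g=cv2.imread("pics/side6.png")[100:340,180:440]; cv2.imwrite("pics/side6c.png",cv2.resize(g,None,fx=2.3,fy=2.3))
    st()
```

```text
hover t=31.78 p [ 0.58   -0.2327  0.2016] F [-0.34 -1.11 -3.54] M [ 0.002 -0.027  0.024] w 0.0116 tau [ 8.000e-02 -5.693e+01 -2.589e+01  1.000e-02 -1.000e-02  0.000e+00]
side boxtop 541 [ 0.5788 -0.2331] [0.1311 0.0351] 5.6 tcp [ 0.58   -0.2327  0.2016]
  handle (236, array([ 0.5682, -0.2305]), array([0.0377, 0.0523]), 73.9)
  hoop (417, array([ 0.5788, -0.2951]), array([0.0541, 0.1248]), 74.1)
  hoop (33, array([ 0.5292, -0.2158]), array([0.0154, 0.0073]), 9.2)
  hoop (179, array([ 0.5925, -0.3468]), array([0.1069, 0.0084]), 6.9)
scene boxtop 513 [ 0.5788 -0.2336] [0.1327 0.038 ] 6.4 tcp [ 0.58   -0.2327  0.2016]
  handle (215, array([ 0.5784, -0.2346]), array([0.0386, 0.0746]), 74.2)
  hoop (45, array([ 0.5344, -0.2167]), array([0.0261, 0.0077]), 5.4)
  hoop (221, array([ 0.5331, -0.2947]), array([0.0258, 0.0459]), 53.4)
lower touch=True t=32.88 p [ 0.58   -0.2326  0.1263] F [ 0.32 -0.47  2.42] M [ 0.011 -0.118 -0.063] w 0.0114 tau [-2.900e-01 -5.446e+01 -2.141e+01 -1.200e-01  1.900e-01 -3.000e-02]
side racked handle (226, array([ 0.5787, -0.2316]), array([0.079 , 0.0144]), 7.7, array([ 0.5741, -0.2343,  0.1268]), np.float64(0.1314))
side racked handle (231, array([ 0.5843, -0.2787]), array([0.0797, 0.0134]), 6.5, array([ 0.5812, -0.2804,  0.1269]), np.float64(0.1306))
scene racked handle (212, array([ 0.578 , -0.2344]), array([0.0794, 0.0141]), 7.2, array([ 0.5772, -0.2363,  0.1259]), np.float64(0.13))
scene racked handle (227, array([ 0.5842, -0.2807]), array([0.0795, 0.0173]), 8.1, array([ 0.5801, -0.283 ,  0.1262]), np.float64(0.1298))
 t=34.57 p [ 0.5303 -0.0814  0.2488] F [-0.61 -0.37 -0.41] M [-0.003 -0.007  0.013] w 0.0350 tau [ 6.100e-01 -4.535e+01 -2.450e+01  3.000e-02  2.000e-02 -1.000e-02]
```

View pics/side6c.png

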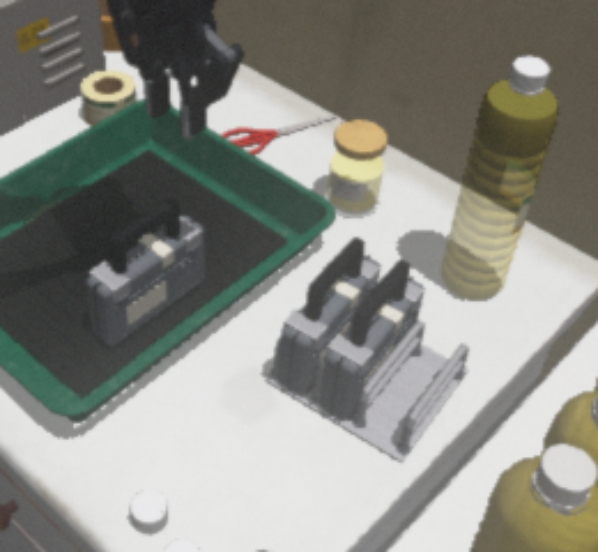

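Both quiet cases stand seated side by side in the rack, and the rattler is upright in the tray. Next I'll pick it up, shake it over the tray and hold it.

Run:
```python
from h import *
P=np.array([.53,-.09,.315])
if pick(.4905,-.075,.4):
    r.move_straight([.4905,-.075,.26],speed=.2)
    r.reach(P,Q(0)); shake(0,P); r.hold(.5); s=st("hold"); print(np.abs(s["dq"]).max(), Ro.from_quat(s["eef_rot"]).as_matrix()[:,2])
    im,w=grab("side","side7"); X,Y,h=w[...,0],w[...,1],w[...,2]
    zt=s["eef_pos"][2]-.042
    m=(abs(X-.53)<.09)&(abs(Y+.09)<.03)&(abs(h-zt)<.006); Pt=w[m]; print("box top slope dz/dx",np.polyfit(Pt[:,0],Pt[:,2],1),np.ptp(Pt[:,0]))
    cv2.imwrite("pics/side7c.png",cv2.resize(cv2.imread("pics/side7.png")[40:340,140:460],None,fx=1.9,fy=1.9))
```

```text
above t=35.22 p [ 0.4903 -0.0752  0.1898] F [ 0.51 -0.44  1.06] M [-0.019 -0.072  0.007] w 0.0448 tau [ 7.000e-02 -4.040e+01 -1.979e+01 -1.000e-02  9.000e-02 -2.000e-02]
gripped t=36.23 p [ 0.4911 -0.0753  0.134 ] F [-0.47  0.16  5.8 ] M [-0.042  0.146  0.029] w 0.0117 tau [ 2.000e-01 -4.003e+01 -1.832e+01  7.000e-02 -1.800e-01 -1.000e-02]
33 M [-0.005  0.739  0.001] sd [0.022 0.027 0.027] tau456 [ 1.32  -2.648  0.004] t 38.52
0 M [-0.007 -0.088 -0.002] sd [0.028 0.015 0.024] tau456 [-0.017  0.069 -0.004] t 39.67
-33 M [ 0.015 -0.733 -0.024] sd [0.025 0.027 0.026] tau456 [-7.87e-01  3.17e+00 -1.00e-03] t 40.77
0 M [-0.002  0.098  0.004] sd [0.031 0.027 0.024] tau456 [ 0.023 -0.064  0.   ] t 41.87
DIFF level [0.005 0.187 0.006] [ 0.04  -0.133  0.004]
hold t=42.38 p [ 0.53   -0.09    0.3151] F [ 0.76  0.29 -4.83] M [ 0.021  0.066 -0.005] w 0.0119 tau [ 0.000e+00 -4.638e+01 -2.774e+01  3.000e-02 -9.000e-02 -0.000e+00]
0.0016739852978988035 [ 1.07643430e-04 -6.42546204e-05 -9.99999992e-01]
box top slope dz/dx [0.00047759 0.27272693] 0.12941694171840895
```

View pics/side7c.png

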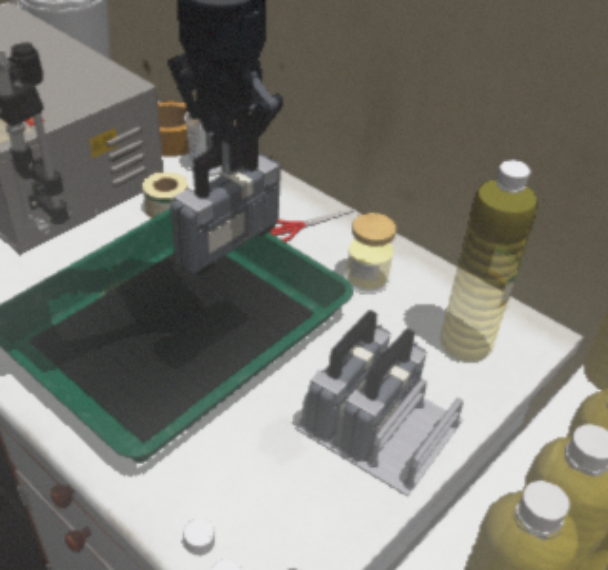

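```bash
python3 -c "
from h import *
r.finish_job()"
```

```text
the job is handed in; nothing more can be done
```

The job is done and handed in at about 42 s of the 72 s allowed. The hand-in reports no verdict, so the results below are my own checks.

| Case (start position in the tray) | Moment change after tipping both ways | Result |
|---|---|---|
| Right | 0.012 Nm | Quiet, racked in slot 2 |
| Middle | 0.146 Nm (0.187 on the second shake) | Rattles; a loose nozzle should give about 0.16 |
| Left | 0.002 Nm | Quiet, racked in slot 3 |

- **Sequence:** I shook the right, middle and left cases in that order. The middle one went back in the tray upright until both quiet ones were racked, then I shook it again over the tray.
- **Rack:** both quiet cases stand on the plate, handle tops at about 0.127 m against 0.128 m expected. They are within a few millimetres of their slot centres and within about 1° of the slots.
- **Held case:** the rattling case is gripped by its handle over the tray, still, with its box top level (slope about 0.0005). Its underside is at about 0.19 m, 14 cm clear of the rim.
- **Disagreements:** the camera views differed by 2–3 mm. I averaged them and confirmed each fit by the touch-down height. The last pictures show the jar and the caps in view where they started, but I judged that by eye and did not measure it.

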